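# Screw the filter head tight facing the vacuum tap, then seat the funnel

## Robot

A 7-joint arm with a two-finger parallel gripper is mounted at the origin on the work surface. World frame = base frame: x ahead of the robot, y to its left, z up, the work surface at z = 0. Lengths are in m, angles in degrees, forces in N, time in s.
With the tool pointing down it reaches from about 0.425 to 0.925 m from the base axis. Payload 6.8 kg.
Tool frame: the origin (TCP) lies on the centre line of the jaws, within the pads' length; the fingertips stand 14 mm ahead of it and the grasp point (between the pads) lies 5 mm behind it; z points along the fingers, x is the direction in which the jaws open and shut, and the axes are right-handed (so a half turn about z gives the same grasp; the last joint's range is limited). The gripper opens to 88 mm and grips with 3 to 60 N. Pads are 20 mm wide; open, the fingers measure 115 mm over their backs; the gripper's body (75 mm by 178 mm) begins 61 mm behind the grasp point.
Start: joints at [62.848, 27.33, 1.283, 89.118, -0.659, 63.558, -4.761], TCP at [0.241, -0.63, 0.237] pointing down, gripper open.
Joint ranges: [-169.35, 169.35], [-19.33, 120.38], [-80.79, 83.38], [13.8, 139.57], [-78.32, 258.32], [9.67, 109.79], [-169.56, 169.56]. Speed limits (degrees/s): [136.94, 136.94, 180, 180, 180, 180, 180].

## Interface

Orientations are given as a 3x3 rotation matrix whose columns are the frame's x, y, z axes.
In Python, from workcell import bot, capture, spotter gives the robot as it stands.
- The arm moves only by the shell command python3 -m pendant 'ROWS' [FORCE]. ROWS is JSON, a list of rows, each an object with "claw": the gripper's target within -1 to 1 (shut at 1, half-way at 0, fully open at -1); "delta_pos": the shift along the world's x, y, z in m, a list of three; "delta_rot": the turn, a rotation vector about the world's x, y, z in degrees, a list of three. In form: [{"claw": claw, "delta_pos": [dx, dy, dz], "delta_rot": [wx, wy, wz]}, ...]. A call has 1 to 5 rows; each row shifts and turns the commanded pose from where the row before left it; what a row does not reach is not made up. A row lasts 1/10 s, in which the tool goes at most 50 mm and 8.59 degrees, less where a joint would pass 70% of its speed; a pose out of reach is approached as far as the arm can. A call with a gripper value outside its range is refused whole. The fingers move at their own pace and stop on an object; FORCE is the grip in N (left out, the last holds). Time passes only in rows, so rows that do not move let the fingers close. It gives the time, the measured TCP pose, the force and the opening at its end, in the units of the state.
- bot.get_obs(): the state, without advancing time (a new reading comes with each control period).
- capture(name): name is "scene" or "top" or "wrist"; returns a dict with "img" (480x640x3 uint8, red, green, blue), "depth" (480x640 float32, m along the optical axis (not along the pixel's ray), 0 where there is no reading), "fovy" (degrees; the focal length in pixels is half the picture's height over the tangent of half this angle, whatever the lens; pixels are square), "cx", "cy" (the principal point, pixels), "position" and "rotation" of the camera in the world. Camera axes: x right, y up, looking along -z (the intrinsics and any distortion apply to the point x, -y, -z); pixel columns grow to the right and rows downward; lengths in m; the calibration is good to about 2 mm. A picture is of the moment at which its call begins.
- bot.finish_job(): hands the job in, once; it reports no verdict.
Trained networks look in the newest picture that a camera, given by its name, has taken for a name from the list of things; names that differ only in an ending like _2 or _b are one class to them, and where a whole thing is asked for, a point or a joint stands for the part that bears it (a point fixed in the world has none). Each returns a list of dicts, best first, with "conf" (0 to 1); they miss things now and then, are a little off and sometimes report something else, mostly with a low value. They report only what shows in the picture. A call takes as long as a camera call. They do not tell look-alikes from the thing itself.
- spotter.spot_in(camera, query): "xy" ([column, row] in pixels, amid what is visible of it).
- spotter.silhouettes(camera, query): "pixels" (480x640 bool, what is visible of it) and "xy" ([column, row] in pixels, amid what is visible of it).
The state is a dict: "t": time; "q": joint angles; "joint_velocities": joint speeds; "joint_torque": joint torques, N m; "tcp_pos": TCP position; "eef_rot": TCP orientation; "force": force on the tool from outside, world axes, zero at the start; "moment": the same for the moment, N m; "finger_gap": finger opening in m.
Only numpy, scipy, OpenCV 4.12 (cv2) and the standard library are available. Lean on these libraries where they do the work, as an engineer would, in place of code of your own. Each camera call takes 0.05 s, during which the arm holds its last target.

## Task

The white filter head on the conical flask has only been started on its thread: screw it down (clockwise seen from above) until you feel its seal start to resist, then carry on just until its side arm next points straight at the vacuum tap's brass nozzle, and no further. Then take the porcelain funnel from its wooden stand and set it upright, fully home, in the mouth of the head. Handle the head and glass gently, never with more than about 40 N, and leave the beaker, bottle and jar where they stand.

Things in the scene. Friction and masses are not known exactly. Their poses are not given: they have to be found in the camera images.
- side_arm (a point): Point on the centre line of the head's side arm, 62 mm out from the screw axis; x axis outward along the arm, z up. The arm is a level white hose tube, 13 mm across (15 mm at the ridged end), reaching from 26 to 86 mm from the axis, 14 mm above the head's underside: the lever to turn the head by.
- head: White screw-on filter head, origin on the screw axis at its underside, z up, x along the side arm. Lower 26 mm knurled, 52 mm wide; above it a collar 42 mm wide, 40 mm high in all. Clockwise from above tightens (very fine thread: its height hardly changes). Bare thread resists 0.2 N m; when the seal grips this jumps to 0.42 N m, plus 0.08 N m per further rad. Where it grips cannot be seen. Stays where left.
- head_mouth (a point): Centre of the round opening in the head's top, on the screw axis at the top face (158 mm above the bench); 22 mm bore through the 40 mm high head. Axes as the head's. The glass flask below, 104 mm wide at the foot and 38 mm at the neck, is fixed in a weighted base 124 mm wide. The arm faces the tap 0.5 to 4.7 rad after the seal grips; it may pass it once before, still loose.
- tap_nozzle (a point): Tip of the brass hose nozzle of the vacuum tap, a grey bench turret with a black lever on top (162 mm high), fixed to the bench about 0.17 m from the screw axis; the nozzle is 126 mm above the bench and looks roughly towards the flask. z up.
- squeeze (a joint): How far the seal under the head is squeezed, in m: 0 while the head is loose, and 0.01 mm more per radian of tightening after the seal is gripped. The reading's noise is several times bigger than these values: feel the resistance instead.
- funnel: White porcelain funnel, loose, about 110 g; origin at the centre of its stem's lower end, z up. Stem 19 mm across, 32 mm long, with a chamfered end; then a flat shoulder 32 mm across that sits on the head's top face when home; cup 54 mm across with upright sides from 48 to 80 mm above the origin (grip it there, across). It stands upright in a wooden block 100 x 100 x 45 mm, its shoulder on the block's top.
- beaker: Glass beaker 68 mm across, 85 mm high; origin under its centre. To be left alone.
- reagent: Amber bottle with a black cap, 62 mm across, 120 mm high; origin under its centre. To be left alone.
- jar: White jar 66 mm across, 90 mm high; origin under its centre. To be left alone.
Things that resemble listed ones, but are neither listed nor needed, are in the scene too. Leave any pink look-alike of the funnel alone. What is shaped like the part that bears side_arm but orange is not meant.

How it is judged (in metres and radians):
On the way, in this order (a step that is already met when the one before it is completed fails the run):
1. the head is screwed down on its seal with the side arm facing the tap nozzle, the funnel not yet in (y of tap_nozzle in the frame of side_arm between -0.014 and 0.014 m and x of tap_nozzle in the frame of side_arm above 0.03 m and value of joint squeeze between 2e-06 and 5.3e-05 m and horizontal distance between funnel and head_mouth above 0.08 m), for 0.2 s.
2. the funnel is fully home in the head (horizontal distance between funnel and head_mouth below 0.004 m and z of funnel in the frame of head_mouth between -0.035 and -0.029 m and angle between funnel's own z axis and vertical below 0.06 rad), for 0.2 s.
At the end, for the whole second after the job is handed in: Side arm's line within 14 mm of the tap nozzle's tip; seal squeezed 0.002 to 0.053 mm (0.2 to 5.3 rad past first grip); funnel in the head within 4 mm of the axis, shoulder within 3 mm of the top face, tilt under 0.06 rad, released and at rest (all of step 2 and y of tap_nozzle in the frame of side_arm between -0.014 and 0.014 m and x of tap_nozzle in the frame of side_arm above 0.03 m and value of joint squeeze between 2e-06 and 5.3e-05 m and linear speed of funnel below 0.02 m/s); the robot touches nothing.
It fails at once if the head is overtightened: seal squeezed more than 0.056 mm (5.6 rad past first grip) (value of joint squeeze above 5.6e-05 m).
It fails at once if the gripper presses or squeezes the head with more than 40 N (contact force between the fingers and head above 40 N).
It fails at once if the funnel is pressed on the head with more than 40 N (contact force between funnel and head above 40 N).
It fails at once if beaker, bottle or jar is moved more than 25 mm (distance of any of beaker, reagent, jar from where it was at the start of the episode above 0.025 m).
It also fails if it takes over 72 s, if anything falls off the work surface, if the arm or the gripper's body presses on something with over 40 N, if the wrist force passes 120 N, or if a joint passes its speed limit or range.

## Working session

There is one attempt and no reset: what is moved stays moved. The work goes in short steps, Python scripts to look and compute and a shell command to move; the robot and the scene stay as the last step left them, time stands still between calls to the robot, and variables do not carry over. Pictures are saved under pics/ and viewed, and the job is handed in when it is done.

```bash
ls; mkdir -p pics; cat > h.py <<'E'
import numpy as np, cv2
from workcell import bot, capture, spotter
def f(c): return 240/np.tan(np.radians(c["fovy"])/2)
def pt(c,u,v,d=None):
    if d is None:
        u0,v0=int(round(u)),int(round(v)); d=c["depth"][v0,u0]
    F=f(c); p=np.array([(u-c["cx"])/F*d,-(v-c["cy"])/F*d,-d])
    return np.array(c["rotation"])@p+np.array(c["position"])
def cloud(c,mask=None):
    F=f(c);v,u=np.mgrid[0:480,0:640];d=c["depth"]
    P=np.stack([(u-c["cx"])/F*d,-(v-c["cy"])/F*d,-d],-1)
    W=P@np.array(c["rotation"]).T+np.array(c["position"])
    m=(d>0) if mask is None else (mask&(d>0))
    return W[m] if mask is not None else W
def proj(c,p):
    q=np.array(c["rotation"]).T@(np.array(p)-np.array(c["position"])); F=f(c)
    return c["cx"]+F*q[0]/-q[2], c["cy"]-F*q[1]/-q[2]
def save(c,n): cv2.imwrite(f"pics/{n}.png",c["img"][:,:,::-1])
E
python3 - <<'E'
from h import *
np.set_printoptions(precision=3,suppress=True)
for n in ["scene","top","wrist"]:
    c=capture(n);save(c,n+"0");print(n,c["fovy"],c["cx"],c["cy"],c["position"],np.array(c["rotation"]).round(3).tolist(),[k for k in c])
    for q in ["head","funnel","beaker","reagent","jar","tap_nozzle"]:
        try:print(q,[(np.round(r["xy"]).tolist(),round(r["conf"],2)) for r in spotter.spot_in(n,q)])
        except Exception as e:print(q,e)
print(bot.get_obs())
E
```

```text
pics
scene 57.87953564361681 313.637024938119 242.90401041247924 [ 1.109 -0.6    0.624] [[0.668, -0.411, 0.62], [0.744, 0.369, -0.557], [0.0, 0.834, 0.552]] ['img', 'depth', 'fovy', 'cx', 'cy', 'position', 'rotation']
head [([292.0, 189.0], 0.75), ([358.0, 215.0], 0.67)]
funnel [([230.0, 252.0], 0.87), ([307.0, 258.0], 0.78), ([256.0, 270.0], 0.65)]
beaker [([382.0, 307.0], 0.73)]
reagent [([308.0, 353.0], 0.59)]
jar [([210.0, 372.0], 0.79)]
tap_nozzle [([386.0, 188.0], 0.66)]
top 42.43046772015319 321.8747540547531 237.53584260985988 [ 0.424 -0.085  1.396] [[-0.007, 0.994, -0.108], [-1.0, -0.007, 0.002], [0.002, 0.108, 0.994]] ['img', 'depth', 'fovy', 'cx', 'cy', 'position', 'rotation']
head [([276.0, 338.0], 0.81)]
funnel [([320.0, 259.0], 0.84), ([374.0, 324.0], 0.65), ([372.0, 271.0], 0.6)]
beaker [([310.0, 164.0], 0.95)]
reagent [([395.0, 171.0], 0.66)]
jar []
tap_nozzle [([161.0, 293.0], 0.81)]
wrist 62.17153774029732 311.4365398165453 235.3698873958287 [ 0.31  -0.605  0.384] [[0.357, 0.9, 0.249], [-0.934, 0.344, 0.095], [-0.0, -0.266, 0.964]] ['img', 'depth', 'fovy', 'cx', 'cy', 'position', 'rotation']
head []
funnel []
beaker []
reagent []
jar []
tap_nozzle []
{'t': 1.05, 'q': array([62.848, 27.331,  1.283, 89.118, -0.659, 63.559, -4.759]), 'joint_velocities': array([ 0.064,  0.102,  0.066,  0.069,  0.029, -0.006, -0.018]), 'joint_torque': array([  0.001, -58.273,   1.533, -27.293,  -0.054,   0.01 ,   0.   ]), 'tcp_pos': array([ 0.241, -0.63 ,  0.237]), 'eef_rot': array([[ 0.358, -0.934,  0.   ],
       [-0.934, -0.358,  0.   ],
       [ 0.   , -0.   , -1.   ]]), 'force': array([ 0.208, -0.256, -0.606]), 'moment': array([ 0.004, -0.051,  0.011]), 'finger_gap': 0.08796776718026826}
```

View pics/scene0.png

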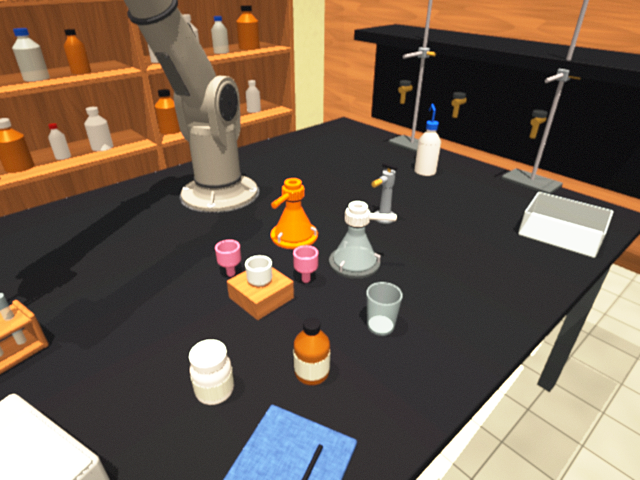

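View pics/top0.png

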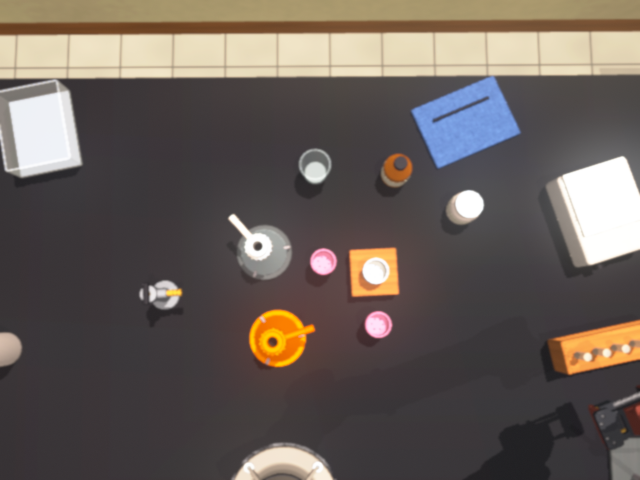

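```bash
python3 - <<'E'
from h import *
np.set_printoptions(precision=4,suppress=True)
import pickle
cs={}
for n in ["top","scene"]:
    c=capture(n);cs[n]=c
    W=cloud(c); I=c["img"].astype(int)
    sat=I.max(-1)-I.min(-1); white=(sat<60)&(I.min(-1)>110)
    x,y,z=W[...,0],W[...,1],W[...,2]
    # region
    box={"top":(225,215,280,270),"scene":(335,195,402,230)}[n]
    m=np.zeros((480,640),bool);m[box[1]:box[3],box[0]:box[2]]=1
    for lo,hi in [(0.150,0.165),(0.138,0.15),(0.122,0.1385)]:
        k=m&white&(z>lo)&(z<hi); P=W[k]; print(n,lo,k.sum(),P.mean(0) if k.sum() else '',P.min(0) if k.sum() else '',P.max(0) if k.sum() else '')
    pickle.dump(cs,open("cs.pkl","wb"))
t=cs["top"];W=cloud(t)
print("tap",t["img"][293,172:190].tolist()); 
for u in range(140,190,2): print(u,W[293,u])
def crop(c,b,s,n):
    i=c["img"][b[1]:b[3],b[0]:b[2]];cv2.imwrite(f"pics/{n}.png",cv2.resize(i,None,fx=s,fy=s,interpolation=cv2.INTER_NEAREST)[:,:,::-1])
crop(cs["top"],(130,200,290,320),5,"ctop")
crop(cs["scene"],(330,150,430,280),4,"cscene")
crop(cs["top"],(300,235,410,345),5,"cfun")
E
```

```text
top 0.15 253 [0.5418 0.0428 0.1574] [0.5215 0.0226 0.1503] [0.5621 0.0633 0.1641]
top 0.138 273 [0.5512 0.0511 0.1428] [0.5146 0.0155 0.138 ] [0.6075 0.1023 0.1498]
top 0.122 166 [0.5734 0.072  0.1344] [0.5146 0.0163 0.1224] [0.6085 0.1026 0.1385]
scene 0.15 194 [0.5433 0.0389 0.1572] [0.519  0.0209 0.1501] [0.5627 0.0629 0.162 ]
scene 0.138 240 [0.5611 0.0456 0.143 ] [0.5158 0.014  0.138 ] [0.6078 0.0994 0.1499]
scene 0.122 244 [0.5663 0.0461 0.1321] [0.5229 0.0139 0.1221] [0.6084 0.0939 0.1384]
tap [[252, 217, 70], [252, 218, 71], [254, 224, 74], [254, 223, 75], [252, 216, 72], [252, 216, 73], [253, 220, 74], [252, 216, 72], [240, 184, 64], [184, 134, 58], [113, 86, 57], [75, 64, 60], [66, 59, 60], [65, 60, 61], [65, 59, 60], [65, 59, 61], [65, 60, 60], [65, 59, 60]]
140 [0.4493 0.2809 0.1391]
142 [0.4488 0.2705 0.1609]
144 [0.4487 0.2661 0.1624]
146 [0.4488 0.263  0.1594]
148 [0.4487 0.2585 0.1614]
150 [0.4491 0.2606 0.1391]
152 [0.4491 0.2566 0.1391]
154 [0.4491 0.2525 0.1392]
156 [0.449  0.2484 0.1393]
158 [0.4491 0.2453 0.136 ]
160 [0.4492 0.2428 0.13  ]
162 [0.4491 0.2384 0.1312]
164 [0.449  0.2331 0.1361]
166 [0.449  0.2299 0.1327]
168 [0.449  0.2255 0.134 ]
170 [0.449  0.2222 0.1309]
172 [0.449  0.2183 0.1301]
174 [0.449  0.2144 0.1291]
176 [0.4489 0.2093 0.1335]
178 [0.4488 0.2048 0.1357]
180 [0.4488 0.2014 0.1326]
182 [ 0.4515  0.2275 -0.0023]
184 [ 0.4515  0.2231 -0.0027]
186 [ 0.4515  0.219  -0.0047]
188 [0.4514 0.2134 0.0002]
```

```bash
ls pics
```

```text
cfun.png
cscene.png
ctop.png
scene0.png
top0.png
wrist0.png
```

View pics/ctop.png

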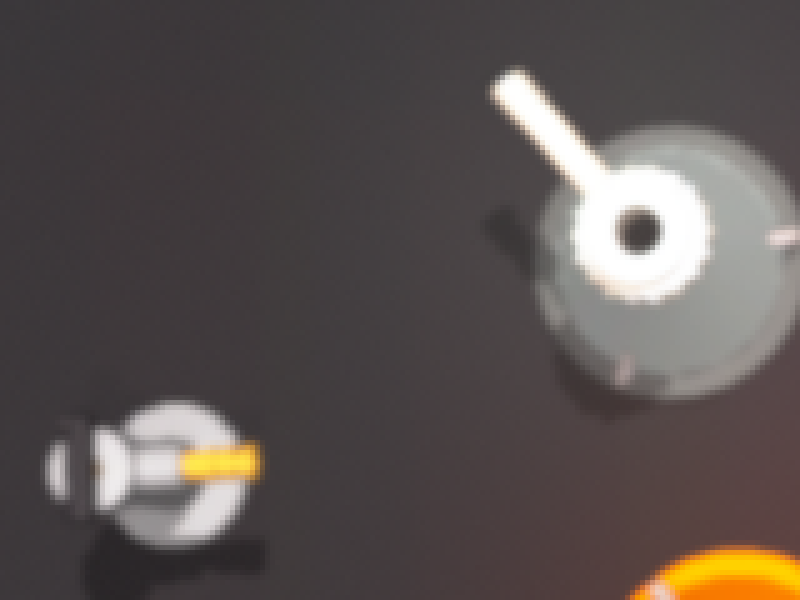

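View pics/cscene.png

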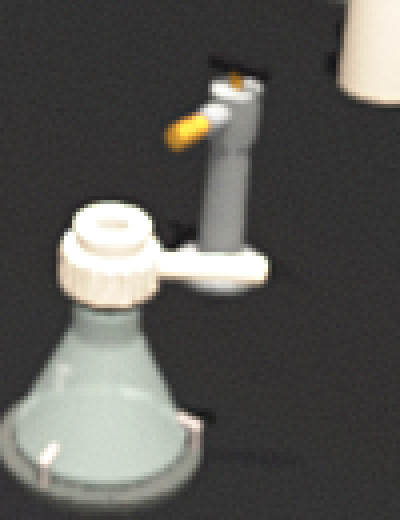

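View pics/cfun.png

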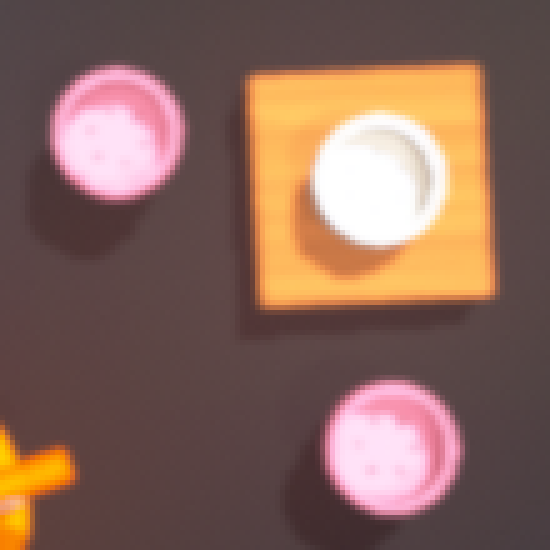

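```bash
python3 -m pendant '[{"claw":1,"delta_pos":[0.026,0.038,0],"delta_rot":[0,0,6]},{"claw":1,"delta_pos":[0.026,0.038,0],"delta_rot":[0,0,7]},{"claw":1,"delta_pos":[0.026,0.038,0],"delta_rot":[0,0,7]},{"claw":1,"delta_pos":[0.026,0.038,0],"delta_rot":[0,0,7]},{"claw":1,"delta_pos":[0.026,0.038,0],"delta_rot":[0,0,7]}]' 20
python3 - <<'E'
import pickle
from h import *
np.set_printoptions(precision=4,suppress=True)
cs=pickle.load(open("cs.pkl","rb"))
for n,b in [("top",(160,280,190,305)),("scene",(365,170,392,195))]:
    c=cs[n];W=cloud(c);I=c["img"].astype(int);m=np.zeros((480,640),bool);m[b[1]:b[3],b[0]:b[2]]=1
    k=m&(I[...,0]-I[...,2]>70)&(W[...,2]>.1);P=W[k];print(n,k.sum(),P.min(0),P.max(0),P.mean(0)); 
    o=P[np.argsort(P[:,1])][:10];print(o)
# arm fit
for n,b in [("top",(225,210,280,275)),("scene",(335,195,402,230))]:
    c=cs[n];W=cloud(c);I=c["img"].astype(int);m=np.zeros((480,640),bool);m[b[1]:b[3],b[0]:b[2]]=1
    ax=np.array([.542,.0425]);r=np.hypot(W[...,0]-ax[0],W[...,1]-ax[1])
    k=m&(I.min(-1)>110)&(r>.035)&(r<.095)&(W[...,2]>.12);P=W[k][:,:2]-ax
    print("arm",n,k.sum(),np.degrees(np.arctan2(*P.mean(0)[::-1])),np.hypot(*P.T).max())
# funnel
c=cs["top"];W=cloud(c);I=c["img"].astype(int)
m=np.zeros((480,640),bool);m[250:295,355:395]=1
k=m&(W[...,2]>.075)&((I.max(-1)-I.min(-1))<60);P=W[k];print("fun",k.sum(),P.min(0),P.max(0),P.mean(0),(P.min(0)+P.max(0))/2)
for nm,b in [("block",(345,243,402,300)),("pink1",(308,245,340,280)),("pink2",(362,308,395,342)),("orange",(245,308,318,370))]:
    m=np.zeros((480,640),bool);m[b[1]:b[3],b[0]:b[2]]=1
    k=m&(W[...,2]>.03);P=W[k];print(nm,P.min(0),P.max(0))
c=cs["scene"];W=cloud(c);m=np.zeros((480,640),bool);m[255:288,244:275]=1;I=c["img"].astype(int)
k=m&(W[...,2]>.06)&((I.max(-1)-I.min(-1))<60);P=W[k];print("fun s",k.sum(),P.min(0),P.max(0))
E
```

```text
t: 1.65
tcp_pos: [0.3723, -0.4388, 0.2369]
eef_rot: [[0.822, -0.57, 0.0], [-0.57, -0.822, -0.001], [0.001, 0.0, -1.0]]
force: [1.6, -0.6, -0.1]
finger_gap: 0.0517
top 94 [0.4448 0.2011 0.1214] [0.4572 0.2302 0.1381] [0.4504 0.2151 0.1305]
[[0.451  0.2011 0.1251]
 [0.4468 0.2011 0.1337]
 [0.449  0.2013 0.124 ]
 [0.4509 0.2014 0.1328]
 [0.4488 0.2014 0.1326]
 [0.4531 0.202  0.1214]
 [0.4448 0.2022 0.1289]
 [0.455  0.2022 0.1296]
 [0.453  0.2025 0.1282]
 [0.4571 0.2027 0.1274]]
scene 66 [ 0.4441 -0.6002  0.1204] [1.1094 0.2662 0.6235] [0.4609 0.2046 0.1386]
[[ 1.1094 -0.6002  0.6235]
 [ 0.454   0.1994  0.124 ]
 [ 0.4562  0.1997  0.1332]
 [ 0.449   0.2     0.1334]
 [ 0.4528  0.2002  0.129 ]
 [ 0.4454  0.2007  0.129 ]
 [ 0.449   0.2008  0.1274]
 [ 0.4487  0.2008  0.1302]
 [ 0.4492  0.2008  0.1246]
 [ 0.4454  0.2014  0.1231]]
arm top 162 42.23337959245391 0.08619867126111695
arm scene 132 38.763519961487866 0.08365922339484523
fun 176 [ 0.4235 -0.2253  0.0758] [ 0.5207 -0.085   1.3957] [ 0.4935 -0.1984  0.1129] [ 0.4721 -0.1551  0.7358]
block [ 0.4235 -0.2518  0.0316] [ 0.5459 -0.085   1.3957]
pink1 [ 0.4235 -0.1158  0.0414] [ 0.5418 -0.0645  1.3957]
pink2 [ 0.3547 -0.2308  0.0398] [ 0.4235 -0.085   1.3957]
orange [ 0.298 -0.085  0.03 ] [0.4235 0.0592 1.3957]
fun s 630 [ 0.4652 -0.6002  0.0601] [ 1.1094 -0.1759  0.6235]
```

```bash
python3 -m pendant '[{"claw":1,"delta_pos":[0.026,0.038,0],"delta_rot":[0,0,7]},{"claw":1,"delta_pos":[0.026,0.038,0],"delta_rot":[0,0,7]},{"claw":1,"delta_pos":[0.026,0.038,0],"delta_rot":[0,0,7]},{"claw":1,"delta_pos":[0.026,0.038,0],"delta_rot":[0,0,7]},{"claw":1,"delta_pos":[0.022,0.044,0],"delta_rot":[0,0,7]}]'
python3 -m pendant '[{"claw":1,"delta_pos":[0.01,0.046,0],"delta_rot":[0,0,0]},{"claw":1,"delta_pos":[0.01,0.046,0],"delta_rot":[0,0,0]},{"claw":1,"delta_pos":[0.01,0.046,0],"delta_rot":[0,0,0]},{"claw":1,"delta_pos":[0.01,0.046,0],"delta_rot":[0,0,0]},{"claw":1,"delta_pos":[0.01,0.046,0],"delta_rot":[0,0,0]}]'
python3 -m pendant '[{"claw":1,"delta_pos":[0.008,0.046,0],"delta_rot":[0,0,0]},{"claw":1,"delta_pos":[0.008,0.046,0],"delta_rot":[0,0,0]},{"claw":1,"delta_pos":[0,0.022,0],"delta_rot":[0,0,0]},{"claw":1,"delta_pos":[0,0,0],"delta_rot":[0,0,0]}]'
```

```text
t: 2.15
tcp_pos: [0.4985, -0.2434, 0.237]
eef_rot: [[1.0, 0.003, 0.001], [0.003, -1.0, -0.001], [0.001, 0.001, -1.0]]
force: [1.4, -0.5, 0.6]
finger_gap: 0.0114
t: 2.65
tcp_pos: [0.5477, -0.0127, 0.237]
eef_rot: [[1.0, -0.001, 0.001], [-0.001, -1.0, -0.0], [0.001, 0.0, -1.0]]
force: [0.5, -0.6, -0.5]
finger_gap: 0.0007
t: 3.05
tcp_pos: [0.563, 0.1046, 0.237]
eef_rot: [[1.0, 0.006, 0.0], [0.006, -1.0, 0.002], [0.0, -0.002, -1.0]]
force: [0.6, -0.2, 0.9]
finger_gap: 0.0002
```

```bash
python3 - <<'E'
from h import *
o=bot.get_obs();print({k:np.round(v,3).tolist() for k,v in o.items()})
c=capture("top");save(c,"top1");c=capture("wrist");save(c,"wr1")
i=cv2.hconcat([cv2.resize(cv2.imread("pics/top1.png"),(400,300)),cv2.resize(cv2.imread("pics/wr1.png"),(400,300))]);cv2.imwrite("pics/c1.png",i)
E
```

```text
{'t': 3.05, 'q': [7.891, 20.597, -30.943, 101.789, 11.825, 60.802, -26.884], 'joint_velocities': [2.992, -0.6, 3.508, 0.982, 0.67, 0.348, 2.375], 'joint_torque': [-0.753, -46.15, -4.81, -26.329, -0.044, -0.077, -0.419], 'tcp_pos': [0.563, 0.105, 0.237], 'eef_rot': [[1.0, 0.006, 0.0], [0.006, -1.0, 0.002], [0.0, -0.002, -1.0]], 'force': [0.557, -0.224, 0.949], 'moment': [-0.036, -0.124, 0.006], 'finger_gap': 0.0}
```

View pics/c1.png

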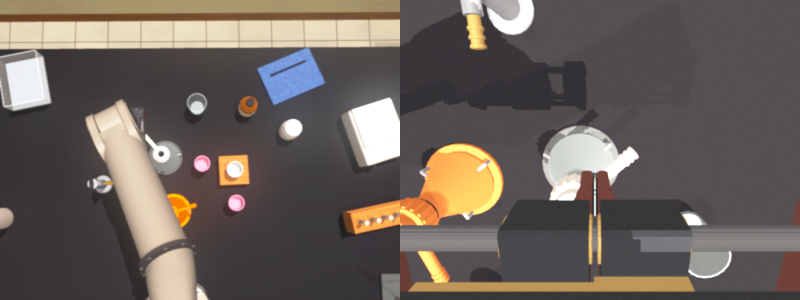

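```bash
python3 -m pendant '[{"claw":1,"delta_pos":[0.001,0,-0.04],"delta_rot":[0,0,0]},{"claw":1,"delta_pos":[0,0,-0.04],"delta_rot":[0,0,0]},{"claw":1,"delta_pos":[0,0,-0.029],"delta_rot":[0,0,0]},{"claw":1,"delta_pos":[0,0,0],"delta_rot":[0,0,0]}]'
cat > plan.py <<'E'
import sys
from h import *
# suggest post path: keep post centre at along-arm radius 60mm; arm angle A -> post position touching
ax=np.array([.542,.0425])
def post(A,rad=.060,gap=0.0,hx=.0135,hy=.010):
    a=np.radians(A);u=np.array([np.cos(a),np.sin(a)]);n=np.array([-np.sin(a),np.cos(a)])
    d=hx*abs(n[0])+hy*abs(n[1])+.0065+gap
    return ax+rad*u+d*n
def arm_from(p,F=None):
    # arm angle if post at p touches
    A=np.linspace(-260,60,6401)
    rel=np.array(p)-ax
    best=[]
    for a in A:
        r=np.radians(a);n=np.array([-np.sin(r),np.cos(r)]);u=np.array([np.cos(r),np.sin(r)])
        d=.0135*abs(n[0])+.010*abs(n[1])+.0065
        best.append(abs(rel@n-d)+(10 if rel@u<0 else 0))
    return A[int(np.argmin(best))]
if __name__=="__main__":
    o=bot.get_obs();p=o["tcp_pos"];A0=arm_from(p[:2])
    F=np.array(o["force"]);M=np.array(o["moment"]);rel=p[:2]-ax
    print("t",round(o["t"],2),"p",np.round(p,4),"armA(contact)",round(A0,1),"F",np.round(F,2),"tauF",round(rel[0]*F[1]-rel[1]*F[0],3),"Mz",round(M[2],3))
    st=float(sys.argv[1]) if len(sys.argv)>1 else 6
    prev=p[:2] if len(sys.argv)<3 else post(float(sys.argv[2])); A=A0 if len(sys.argv)<3 else float(sys.argv[2])
    for i in range(5):
        A-=st;q=post(A);print(round(A,1),np.round(q-prev,4));prev=q
E
python3 plan.py 6 42
```

```text
t: 3.55
tcp_pos: [0.5618, 0.0962, 0.1238]
eef_rot: [[1.0, -0.004, -0.007], [-0.004, -1.0, -0.003], [-0.007, 0.003, -1.0]]
force: [-0.6, -0.5, 0.6]
finger_gap: 0.0004
t 3.55 p [0.5618 0.0962 0.1238] armA(contact) 45.9 F [-0.57 -0.53  0.58] tauF 0.02 Mz 0.022
36.0 [ 0.0061 -0.0037]
30.0 [ 0.0057 -0.0045]
24.0 [ 0.0052 -0.0053]
18.0 [ 0.0046 -0.006 ]
12.0 [ 0.0039 -0.0066]
```

```bash
python3 -m pendant '[{"claw":1,"delta_pos":[0,0,0],"delta_rot":[0,0,0]},{"claw":1,"delta_pos":[0,0,0],"delta_rot":[0,0,0]}]'; python3 plan.py 6 42; python3 -c "
from h import *
o=bot.get_obs();print(o['joint_velocities'],o['q'])"
```

```text
t: 3.75
tcp_pos: [0.5659, 0.0992, 0.1296]
eef_rot: [[1.0, -0.002, 0.003], [-0.002, -1.0, 0.0], [0.003, -0.0, -1.0]]
force: [0.1, 0.0, 0.4]
finger_gap: 0.0007
t 3.75 p [0.5659 0.0992 0.1296] armA(contact) 45.1 F [0.12 0.04 0.39] tauF -0.006 Mz -0.018
36.0 [ 0.0061 -0.0037]
30.0 [ 0.0057 -0.0045]
24.0 [ 0.0052 -0.0053]
18.0 [ 0.0046 -0.006 ]
12.0 [ 0.0039 -0.0066]
[-0.3684913  -0.41004485 -0.30669372 -0.1851561   0.13195671 -0.21148507
 -0.15050949] [  5.89767017  27.72793371 -28.44625174 107.21855868  17.10498546
  49.09008387 -31.19532202]
```

```bash
python3 plan.py 6 45.1
```

```text
t 3.75 p [0.5659 0.0992 0.1296] armA(contact) 45.1 F [0.12 0.04 0.39] tauF -0.006 Mz -0.018
39.1 [ 0.0062 -0.0033]
33.1 [ 0.0059 -0.0041]
27.1 [ 0.0055 -0.0049]
21.1 [ 0.0049 -0.0056]
15.1 [ 0.0043 -0.0063]
```

```bash
python3 -m pendant '[{"claw":1,"delta_pos":[0.0062,-0.0033,0],"delta_rot":[0,0,0]},{"claw":1,"delta_pos":[0.0059,-0.0041,0],"delta_rot":[0,0,0]},{"claw":1,"delta_pos":[0.0055,-0.0049,0],"delta_rot":[0,0,0]},{"claw":1,"delta_pos":[0.0049,-0.0056,0],"delta_rot":[0,0,0]},{"claw":1,"delta_pos":[0.0043,-0.0063,0],"delta_rot":[0,0,0]}]'; python3 plan.py 6
```

```text
t: 4.25
tcp_pos: [0.5916, 0.0754, 0.1276]
eef_rot: [[1.0, -0.0, -0.0], [-0.0, -1.0, 0.001], [-0.0, -0.001, -1.0]]
force: [-3.5, 3.2, 0.4]
finger_gap: 0.0002
t 4.25 p [0.5916 0.0754 0.1276] armA(contact) 14.4 F [-3.54  3.24  0.35] tauF 0.277 Mz -0.017
8.4 [ 0.0071 -0.006 ]
2.4 [ 0.0026 -0.0074]
-3.6 [ 0.0017 -0.006 ]
-9.6 [ 0.0013 -0.0052]
-15.6 [ 0.0008 -0.0054]
```

```bash
python3 -m pendant '[{"claw":1,"delta_pos":[0.006,-0.006,0],"delta_rot":[0,0,0]},{"claw":1,"delta_pos":[0.0026,-0.0074,0],"delta_rot":[0,0,0]},{"claw":1,"delta_pos":[0.0017,-0.006,0],"delta_rot":[0,0,0]},{"claw":1,"delta_pos":[0.0013,-0.0055,0],"delta_rot":[0,0,0]},{"claw":1,"delta_pos":[0.0008,-0.006,0],"delta_rot":[0,0,0]}]'; python3 plan.py 6
```

```text
t: 4.75
tcp_pos: [0.6039, 0.0447, 0.1277]
eef_rot: [[1.0, -0.0, 0.001], [-0.0, -1.0, 0.001], [0.001, -0.001, -1.0]]
force: [-2.6, 4.4, 0.0]
finger_gap: 0.0003
t 4.75 p [0.6039 0.0447 0.1277] armA(contact) -16.8 F [-2.63  4.42  0.03] tauF 0.279 Mz -0.089
-22.8 [ 0.0015 -0.0061]
-28.8 [-0.0004 -0.0059]
-34.8 [-0.001 -0.006]
-40.8 [-0.0017 -0.006 ]
-46.8 [-0.0024 -0.006 ]
```

```bash
sed -i 's/"Mz",round(M\[2\],3)/"Mz",round(M[2],3),"TAU",round(rel[0]*F[1]-rel[1]*F[0]+M[2],3),"rad",round(float(np.hypot(*rel)),3)/' plan.py
python3 -m pendant '[{"claw":1,"delta_pos":[0.0015,-0.0061,0],"delta_rot":[0,0,0]},{"claw":1,"delta_pos":[-0.0004,-0.006,0],"delta_rot":[0,0,0]},{"claw":1,"delta_pos":[-0.001,-0.006,0],"delta_rot":[0,0,0]},{"claw":1,"delta_pos":[-0.0017,-0.006,0],"delta_rot":[0,0,0]},{"claw":1,"delta_pos":[-0.0024,-0.006,0],"delta_rot":[0,0,0]}]'; python3 plan.py 6
```

```text
t: 5.25
tcp_pos: [0.6, 0.014, 0.1279]
eef_rot: [[1.0, -0.001, 0.001], [-0.001, -1.0, 0.0], [0.001, -0.0, -1.0]]
force: [0.4, 3.6, 0.3]
finger_gap: 0.0004
t 5.25 p [0.6    0.014  0.1279] armA(contact) -47.2 F [0.38 3.56 0.3 ] tauF 0.217 Mz -0.083 TAU 0.134 rad 0.065
-53.2 [-0.0034 -0.0056]
-59.2 [-0.0039 -0.0056]
-65.2 [-0.0047 -0.0052]
-71.2 [-0.0054 -0.0047]
-77.2 [-0.006  -0.0041]
```

```bash
python3 -m pendant '[{"claw":1,"delta_pos":[-0.0034,-0.0056,0],"delta_rot":[0,0,0]},{"claw":1,"delta_pos":[-0.0039,-0.0056,0],"delta_rot":[0,0,0]},{"claw":1,"delta_pos":[-0.0047,-0.0052,0],"delta_rot":[0,0,0]},{"claw":1,"delta_pos":[-0.0054,-0.0047,0],"delta_rot":[0,0,0]},{"claw":1,"delta_pos":[-0.006,-0.0041,0],"delta_rot":[0,0,0]}]'; python3 plan.py 6
```

```text
t: 5.75
tcp_pos: [0.5761, -0.0115, 0.1278]
eef_rot: [[1.0, -0.001, 0.001], [-0.001, -1.0, -0.0], [0.001, 0.0, -1.0]]
force: [1.8, 2.8, 1.0]
finger_gap: 0.0007
t 5.75 p [ 0.5761 -0.0115  0.1278] armA(contact) -77.6 F [1.81 2.84 0.96] tauF 0.195 Mz -0.003 TAU 0.192 rad 0.064
-83.6 [-0.0066 -0.0033]
-89.6 [-0.0071 -0.0026]
-95.6 [-0.0055 -0.0019]
-101.6 [-0.0057 -0.0014]
-107.6 [-0.006  -0.0008]
```

```bash
python3 -m pendant '[{"claw":1,"delta_pos":[-0.0066,-0.0033,0],"delta_rot":[0,0,0]},{"claw":1,"delta_pos":[-0.007,-0.0026,0],"delta_rot":[0,0,0]},{"claw":1,"delta_pos":[-0.0058,-0.0019,0],"delta_rot":[0,0,0]},{"claw":1,"delta_pos":[-0.0058,-0.0014,0],"delta_rot":[0,0,0]},{"claw":1,"delta_pos":[-0.006,-0.0008,0],"delta_rot":[0,0,0]}]'; python3 plan.py 6
```

```text
t: 6.25
tcp_pos: [0.5477, -0.0201, 0.1288]
eef_rot: [[1.0, -0.001, 0.007], [-0.001, -1.0, 0.002], [0.007, -0.002, -1.0]]
force: [9.7, 5.6, -2.5]
finger_gap: 0.0003
t 6.25 p [ 0.5477 -0.0201  0.1288] armA(contact) -105.4 F [ 9.7   5.6  -2.51] tauF 0.639 Mz -0.111 TAU 0.528 rad 0.063
-111.4 [-0.0065 -0.0016]
-117.4 [-0.0064  0.0003]
-123.4 [-0.0065  0.001 ]
-129.4 [-0.0065  0.0018]
-135.4 [-0.0064  0.0026]
```

```bash
python3 -m pendant '[{"claw":1,"delta_pos":[-0.0065,-0.0012,0],"delta_rot":[0,0,0]},{"claw":1,"delta_pos":[-0.0064,0.0003,0],"delta_rot":[0,0,0]},{"claw":1,"delta_pos":[-0.0065,0.001,0],"delta_rot":[0,0,0]}]'; python3 plan.py 6
```

```text
t: 6.55
tcp_pos: [0.529, -0.021, 0.1291]
eef_rot: [[1.0, -0.001, 0.008], [-0.001, -1.0, 0.001], [0.008, -0.001, -1.0]]
force: [10.1, 1.5, -1.1]
finger_gap: 0.0004
t 6.55 p [ 0.529  -0.021   0.1291] armA(contact) -122.5 F [10.09  1.5  -1.07] tauF 0.622 Mz -0.143 TAU 0.479 rad 0.065
-128.5 [-0.0062  0.0021]
-134.5 [-0.0064  0.0024]
-140.5 [-0.0062  0.0033]
-146.5 [-0.0059  0.0041]
-152.5 [-0.0055  0.0048]
```

```bash
python3 - <<'E'
from h import *
c=capture("scene");save(c,"s2")
cv2.imwrite("pics/s2c.png",cv2.resize(c["img"][60:300,250:500],None,fx=3,fy=2.4)[:,:,::-1])
E
```

```text
(no output)
```

View pics/s2c.png

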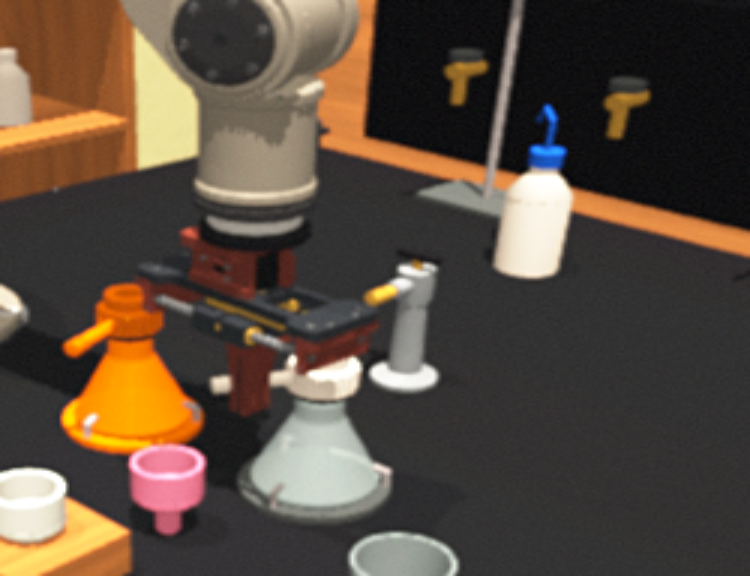

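```bash
python3 -m pendant '[{"claw":1,"delta_pos":[-0.0062,0.0021,0],"delta_rot":[0,0,0]},{"claw":1,"delta_pos":[-0.0064,0.0024,0],"delta_rot":[0,0,0]},{"claw":1,"delta_pos":[-0.0062,0.0033,0],"delta_rot":[0,0,0]},{"claw":1,"delta_pos":[-0.0059,0.0041,0],"delta_rot":[0,0,0]},{"claw":1,"delta_pos":[-0.0055,0.0048,0],"delta_rot":[0,0,0]}]'; python3 plan.py 6
```

```text
t: 7.1
tcp_pos: [0.499, -0.0062, 0.1291]
eef_rot: [[1.0, -0.003, 0.008], [-0.003, -1.0, -0.002], [0.008, 0.002, -1.0]]
force: [10.3, -3.4, -0.4]
finger_gap: 0.0005
t 7.1 p [ 0.499  -0.0062  0.1291] armA(contact) -151.0 F [10.3  -3.41 -0.44] tauF 0.648 Mz -0.091 TAU 0.557 rad 0.065
-157.0 [-0.0041  0.006 ]
-163.0 [-0.0045  0.0061]
-169.0 [-0.0038  0.0067]
-175.0 [-0.0029  0.0072]
-181.0 [-0.002   0.0071]
```

```bash
python3 -m pendant '[{"claw":1,"delta_pos":[-0.0041,0.006,0],"delta_rot":[0,0,0]},{"claw":1,"delta_pos":[-0.0045,0.0061,0],"delta_rot":[0,0,0]},{"claw":1,"delta_pos":[-0.0038,0.0067,0],"delta_rot":[0,0,0]},{"claw":1,"delta_pos":[-0.0029,0.0072,0],"delta_rot":[0,0,0]},{"claw":1,"delta_pos":[-0.002,0.0071,0],"delta_rot":[0,0,0]}]'; python3 plan.py 6
```

```text
t: 7.6
tcp_pos: [0.4804, 0.0252, 0.1286]
eef_rot: [[1.0, -0.004, 0.005], [-0.004, -1.0, -0.004], [0.005, 0.004, -1.0]]
force: [7.8, -8.3, 0.7]
finger_gap: 0.0005
t 7.6 p [0.4804 0.0252 0.1286] armA(contact) -179.4 F [ 7.85 -8.26  0.71] tauF 0.644 Mz -0.079 TAU 0.565 rad 0.064
-185.4 [0.0002 0.0053]
-191.4 [-0.0012  0.0053]
-197.4 [-0.0007  0.0055]
-203.4 [-0.0002  0.0057]
-209.4 [0.0004 0.0059]
```

```bash
python3 -m pendant '[{"claw":1,"delta_pos":[-0.0002,0.0055,0],"delta_rot":[0,0,0]},{"claw":1,"delta_pos":[-0.0012,0.0053,0],"delta_rot":[0,0,0]},{"claw":1,"delta_pos":[-0.0007,0.0055,0],"delta_rot":[0,0,0]},{"claw":1,"delta_pos":[-0.0002,0.0057,0],"delta_rot":[0,0,0]},{"claw":1,"delta_pos":[0.0004,0.0059,0],"delta_rot":[0,0,0]}]'; python3 plan.py 6
cat > arm.py <<'E'
from h import *
ax=np.array([.542,.0425]);T=np.degrees(np.arctan2(.2005-ax[1],.45-ax[0]))
def go(n):
    c=capture(n);W=cloud(c);I=c["img"].astype(int)
    r=np.hypot(W[...,0]-ax[0],W[...,1]-ax[1])
    k=(I.min(-1)>100)&((I.max(-1)-I.min(-1))<70)&(r>.035)&(r<.09)&(W[...,2]>.122)&(W[...,2]<.143)
    P=W[k][:,:2]-ax
    if len(P)<8: print(n,"few",len(P));save(c,"arm_"+n);return
    v=P.mean(0);pc=np.linalg.svd(P-v)[2][0];a=np.degrees(np.arctan2(*v[::-1]));b=np.degrees(np.arctan2(pc[1],pc[0]))
    print(n,len(P),"arm angle",a,"pca",b%180,"target",T,"rmax",np.hypot(*P.T).max());save(c,"arm_"+n)
go("scene");go("top");go("wrist")
E
python3 arm.py
```

```text
t: 8.1
tcp_pos: [0.477, 0.0509, 0.1278]
eef_rot: [[1.0, -0.006, 0.001], [-0.006, -1.0, -0.007], [0.001, 0.007, -1.0]]
force: [3.6, -11.8, 1.9]
finger_gap: 0.0002
t 8.1 p [0.477  0.0509 0.1278] armA(contact) -206.4 F [  3.64 -11.77   1.93] tauF 0.734 Mz -0.147 TAU 0.587 rad 0.066
-212.4 [0.0024 0.0051]
-218.4 [0.0014 0.006 ]
-224.4 [0.0021 0.006 ]
-230.4 [0.0028 0.0059]
-236.4 [0.0036 0.0057]
scene 29 arm angle 159.92285264334265 pca 139.54483451476904 target 120.21132238583483 rmax 0.07017388128102817
top few 0
wrist 4712 arm angle 153.7998942810628 pca 155.01801813814353 target 120.21132238583483 rmax 0.08673034209450112
```

```bash
python3 -m pendant '[{"claw":1,"delta_pos":[0.0020,0.0051,0],"delta_rot":[0,0,0]},{"claw":1,"delta_pos":[0.0014,0.006,0],"delta_rot":[0,0,0]},{"claw":1,"delta_pos":[0.0021,0.006,0],"delta_rot":[0,0,0]},{"claw":1,"delta_pos":[0.0028,0.0059,0],"delta_rot":[0,0,0]}]'; python3 plan.py 3;sed -i 's/^go("scene").*/go("wrist")/' arm.py; python3 arm.py
```

```text
t: 8.65
tcp_pos: [0.4832, 0.0733, 0.1269]
eef_rot: [[1.0, -0.006, -0.004], [-0.006, -1.0, -0.009], [-0.004, 0.009, -1.0]]
force: [-0.4, -12.7, 2.2]
finger_gap: 0.0007
t 8.65 p [0.4832 0.0733 0.1269] armA(contact) -228.2 F [ -0.44 -12.7    2.21] tauF 0.76 Mz -0.121 TAU 0.639 rad 0.066
-231.2 [0.003  0.0014]
-234.2 [0.0017 0.0029]
-237.2 [0.0019 0.0028]
-240.2 [0.0021 0.0027]
-243.2 [0.0023 0.0026]
wrist 3891 arm angle 134.59563641794873 pca 138.19829926218816 target 120.21132238583483 rmax 0.08680375873119947
```

View pics/arm_wrist.png

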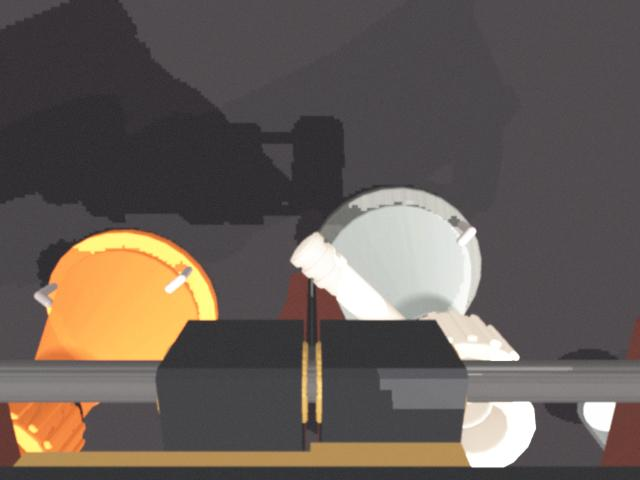

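```bash
python3 -m pendant '[{"claw":1,"delta_pos":[0.0025,0.002,0],"delta_rot":[0,0,0]},{"claw":1,"delta_pos":[0.0017,0.0029,0],"delta_rot":[0,0,0]},{"claw":1,"delta_pos":[0.0019,0.0028,0],"delta_rot":[0,0,0]},{"claw":1,"delta_pos":[0,0,0],"delta_rot":[0,0,0]}]'; python3 plan.py 3; python3 arm.py
```

```text
t: 9.1
tcp_pos: [0.4884, 0.0815, 0.1265]
eef_rot: [[1.0, -0.005, -0.006], [-0.005, -1.0, -0.008], [-0.006, 0.008, -1.0]]
force: [-3.7, -10.4, 2.4]
finger_gap: 0.0003
t 9.1 p [0.4884 0.0815 0.1265] armA(contact) -236.6 F [ -3.68 -10.43   2.41] tauF 0.702 Mz -0.069 TAU 0.633 rad 0.066
-239.6 [0.0032 0.001 ]
-242.6 [0.0023 0.0026]
-245.6 [0.0024 0.0025]
-248.6 [0.0026 0.0024]
-251.6 [0.0028 0.0023]
wrist 3460 arm angle 126.44870308616775 pca 129.87366043591075 target 120.21132238583483 rmax 0.08694636927868608
```

```bash
cat > fit.py <<'E'
import sys
from h import *
from scipy.optimize import least_squares
ax=np.array([.542,.0425])
def fit(n,a0):
    c=capture(n);save(c,"fit_"+n);W=cloud(c);I=c["img"].astype(int)
    r=np.hypot(W[...,0]-ax[0],W[...,1]-ax[1])
    k=(I.min(-1)>90)&((I.max(-1)-I.min(-1))<70)&(r>.038)&(r<.072)&(W[...,2]>.120)&(W[...,2]<.145)
    P=W[k]
    if len(P)<10: print(n,"few",len(P)); return
    def res(p):
        a,off,zc=p;u=np.array([np.cos(a),np.sin(a)]);nn=np.array([-u[1],u[0]])
        d=(P[:,:2]-ax)@nn-off
        return np.hypot(d,P[:,2]-zc)-.0065
    for fo in (0,1):
        g=(lambda p:res([p[0],0,p[1]])) if not fo else res
        s=least_squares(g,[np.radians(a0),.132] if not fo else [np.radians(a0),0,.132],loss="soft_l1",f_scale=.001)
        print(n,len(P),"angle",round(np.degrees(s.x[0]),2),s.x[1:].round(4),"rms",np.sqrt(np.mean(g(s.x)**2)).round(4))
for n in sys.argv[2:]: fit(n,float(sys.argv[1]))
E
python3 fit.py 125 wrist scene
```

```text
wrist 1782 angle 127.51 [0.1314] rms 0.0008
wrist 1782 angle 126.51 [0.0011 0.1315] rms 0.0008
scene 28 angle 130.53 [0.1355] rms 0.0082
scene 28 angle 80.02 [0.0506 0.1344] rms 0.0026
```

```bash
python3 -m pendant '[{"claw":1,"delta_pos":[0.0025,0.002,0],"delta_rot":[0,0,0]},{"claw":1,"delta_pos":[0.0023,0.0026,0],"delta_rot":[0,0,0]},{"claw":1,"delta_pos":[0,0,0],"delta_rot":[0,0,0]}]'; python3 plan.py 3; python3 fit.py 120 wrist
```

```text
t: 9.55
tcp_pos: [0.4928, 0.086, 0.1264]
eef_rot: [[1.0, -0.005, -0.007], [-0.005, -1.0, -0.009], [-0.006, 0.009, -1.0]]
force: [-3.7, -9.7, 3.5]
finger_gap: 0.0001
t 9.55 p [0.4928 0.086  0.1264] armA(contact) -242.1 F [-3.73 -9.72  3.49] tauF 0.64 Mz -0.095 TAU 0.545 rad 0.066
-245.1 [0.0031 0.0013]
-248.1 [0.0026 0.0024]
-251.1 [0.0028 0.0023]
-254.1 [0.0029 0.0021]
-257.1 [0.0031 0.002 ]
wrist 1573 angle 122.07 [0.1314] rms 0.0008
wrist 1573 angle 121.07 [0.0011 0.1314] rms 0.0008
```

```bash
python3 -m pendant '[{"claw":1,"delta_pos":[-0.005,-0.006,0],"delta_rot":[0,0,0]},{"claw":1,"delta_pos":[-0.003,-0.004,0.01],"delta_rot":[0,0,0]},{"claw":1,"delta_pos":[0,0,0.045],"delta_rot":[0,0,0]},{"claw":1,"delta_pos":[0,0,0.045],"delta_rot":[0,0,0]},{"claw":-0.7,"delta_pos":[0,-0.02,0.015],"delta_rot":[0,0,0]}]'
python3 -m pendant '[{"claw":-0.7,"delta_pos":[0.002,-0.046,0.005],"delta_rot":[0,0,0]},{"claw":-0.7,"delta_pos":[0.002,-0.046,0],"delta_rot":[0,0,0]},{"claw":-0.7,"delta_pos":[0.002,-0.046,0],"delta_rot":[0,0,0]},{"claw":-0.7,"delta_pos":[0.002,-0.04,0],"delta_rot":[0,0,0]},{"claw":-0.7,"delta_pos":[0,0,0],"delta_rot":[0,0,0]}]'
python3 -m pendant '[{"claw":-0.7,"delta_pos":[0,0,0],"delta_rot":[0,0,0]}]'
python3 fit.py 120 scene top
python3 - <<'E'
from h import *
c=capture("wrist");save(c,"w3")
i=cv2.hconcat([cv2.resize(cv2.imread("pics/fit_top.png"),(400,300)),cv2.resize(cv2.imread("pics/w3.png"),(400,300))]);cv2.imwrite("pics/c3.png",i)
E
```

```text
t: 10.1
tcp_pos: [0.4891, 0.0652, 0.2479]
eef_rot: [[1.0, 0.004, 0.007], [0.004, -1.0, 0.002], [0.007, -0.002, -1.0]]
force: [0.6, -0.7, -1.1]
finger_gap: 0.0055
t: 10.6
tcp_pos: [0.4945, -0.1223, 0.2481]
eef_rot: [[1.0, -0.01, -0.0], [-0.01, -1.0, -0.002], [0.0, 0.002, -1.0]]
force: [0.1, 0.2, 0.0]
finger_gap: 0.0447
t: 10.7
tcp_pos: [0.495, -0.1165, 0.2481]
eef_rot: [[1.0, -0.003, 0.0], [-0.003, -1.0, 0.0], [0.0, -0.0, -1.0]]
force: [0.2, 0.1, -0.4]
finger_gap: 0.0533
scene 18 angle 123.36 [0.1339] rms 0.0008
scene 18 angle 121.89 [0.0017 0.1339] rms 0.0008
top 107 angle 120.73 [0.1328] rms 0.0018
top 107 angle 122.87 [-0.0021  0.1328] rms 0.0018
```

View pics/c3.png

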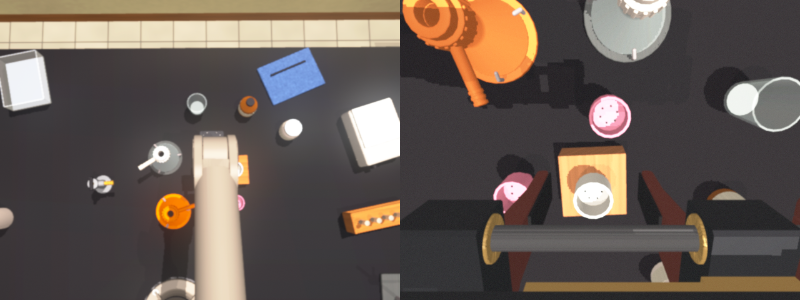

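```bash
python3 - <<'E'
from h import *
i=cv2.imread("pics/fit_top.png")
cv2.imwrite("pics/ct4.png",cv2.resize(i[215:315,135:285],None,fx=5,fy=5,interpolation=cv2.INTER_CUBIC))
I=i.astype(int);W=None
m=(I.min(-1)>140);m[:, :215]=0;m[:,248:]=0;m[:240]=0;m[290:]=0
v,u=np.nonzero(m);print(len(u),u.min(),u.max(),v.min(),v.max())
P=np.c_[u,v].astype(float);mu=P.mean(0);d=np.linalg.svd(P-mu)[2][0];print(mu,d)
for n in [(181.0,292),(180.5,292.5)]:
    w=np.array(n)-mu;print("perp px",w[0]*d[1]-w[1]*d[0])
w=np.array([257.5,246.3])-mu;print("axis perp px",w[0]*d[1]-w[1]*d[0])
E
```

```text
321 221 247 240 271
[237.20872274 257.86604361] [-0.70059547  0.71355868]
perp px -16.194126885916123
perp px -16.20060849222635
axis perp px 6.375899288820563
```

View pics/ct4.png

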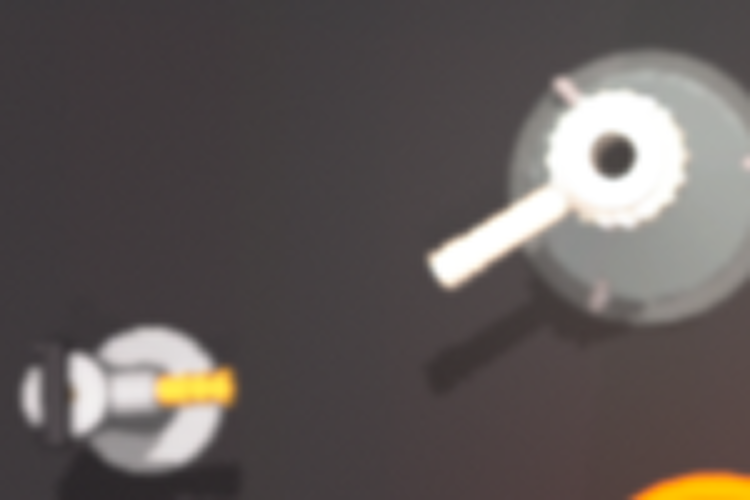

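The top crop shows the arm's line through (440,270) and (568,197) running right to the brass tip at (233,387). It's aligned. Candidates for the funnel are pink (323,262), pink (378,325) and white in the wooden block (376,271). The earlier enlarged crop confirms the white one in the block is the one meant. Next I measure its centre.

```bash
cat > rim.py <<'E'
from h import *
import sys
def circ(P):
    A=np.c_[2*P[:,:2],np.ones(len(P))];b=(P[:,:2]**2).sum(1)
    s=np.linalg.lstsq(A,b,rcond=None)[0];return s[:2],np.sqrt(s[2]+s[:2]@s[:2])
def rim(n,x0,y0,zlo,zhi,R=.045,rout=.027):
    c=capture(n);save(c,"rim_"+n);W=cloud(c);I=c["img"].astype(int)
    k=(np.hypot(W[...,0]-x0,W[...,1]-y0)<R)&(W[...,2]>zlo)&(W[...,2]<zhi)&((I.max(-1)-I.min(-1))<60)&(I.min(-1)>90)
    P=W[k]
    if len(P)<10: print(n,"few",len(P));return
    ce,r=circ(P)
    for _ in range(5):
        d=np.hypot(*(P[:,:2]-ce).T);Q=P[abs(d-r)<.003];ce,r=circ(Q)
    print(n,len(P),len(Q),ce.round(4),"r",r.round(4),"z",np.percentile(P[:,2],[5,50,95]).round(4),"mid",((P.min(0)+P.max(0))/2).round(4))
if __name__=="__main__":
    for n in sys.argv[6:] if 0 else sys.argv[5:]: rim(n,*map(float,sys.argv[1:5]))
E
python3 rim.py 0.494 -0.198 0.086 0.10 wrist scene; python3 rim.py 0.542 0.0425 0.153 0.166 scene top; python3 -c "
from h import *
o=bot.get_obs();print(o['tcp_pos'],o['t'],o['finger_gap'])"
```

```text
wrist 1102 1102 [ 0.4935 -0.1997] r 0.0247 z [0.0869 0.0915 0.0928] mid [ 0.4934 -0.2004  0.09  ]
scene 233 229 [ 0.494 -0.202] r 0.0248 z [0.0869 0.0922 0.0955] mid [ 0.494  -0.2018  0.0914]
scene 160 110 [0.543  0.0391] r 0.0169 z [0.1539 0.1589 0.1612] mid [0.5408 0.0417 0.1579]
top 246 160 [0.5418 0.0432] r 0.0179 z [0.1543 0.1579 0.1621] mid [0.5417 0.0427 0.1584]
[ 0.49553149 -0.11463055  0.24779008] 11.05 0.07432961994113459
```

View pics/rim_wrist.png

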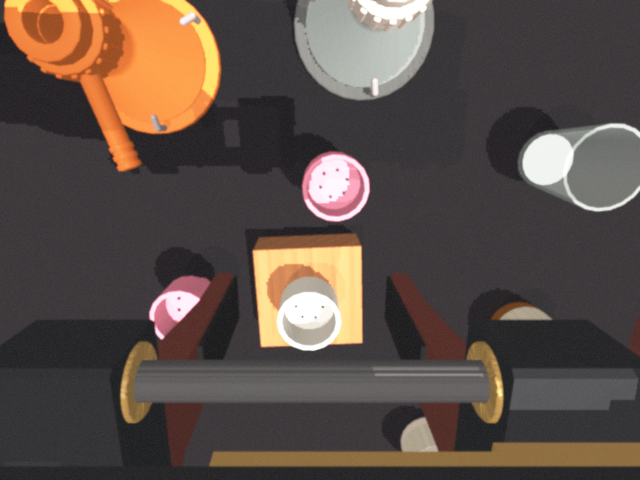

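```bash
python3 -m pendant '[{"claw":-0.7,"delta_pos":[-0.0015,-0.043,-0.02],"delta_rot":[0,0,0]},{"claw":-0.7,"delta_pos":[0,-0.043,-0.03],"delta_rot":[0,0,0]},{"claw":-0.7,"delta_pos":[0,0,-0.02],"delta_rot":[0,0,0]},{"claw":-0.7,"delta_pos":[0,0,0],"delta_rot":[0,0,0]},{"claw":-0.7,"delta_pos":[0,0,0],"delta_rot":[0,0,0]}]'; python3 -m pendant '[{"claw":-0.7,"delta_pos":[0,0,0],"delta_rot":[0,0,0]}]'
```

```text
t: 11.55
tcp_pos: [0.4943, -0.1984, 0.1794]
eef_rot: [[1.0, 0.001, -0.0], [0.001, -1.0, 0.001], [-0.0, -0.001, -1.0]]
force: [-0.5, -0.1, 0.1]
finger_gap: 0.0744
t: 11.65
tcp_pos: [0.4951, -0.1985, 0.1804]
eef_rot: [[1.0, 0.002, 0.002], [0.002, -1.0, -0.0], [0.002, 0.0, -1.0]]
force: [0.5, -0.2, 0.9]
finger_gap: 0.0747
```

```bash
python3 -m pendant '[{"claw":-0.7,"delta_pos":[-0.001,-0.002,-0.03],"delta_rot":[0,0,0]},{"claw":-0.7,"delta_pos":[0,0,-0.03],"delta_rot":[0,0,0]},{"claw":-0.7,"delta_pos":[0,0,-0.025],"delta_rot":[0,0,0]},{"claw":-0.7,"delta_pos":[0,0,-0.019],"delta_rot":[0,0,0]},{"claw":-0.7,"delta_pos":[0,0,0],"delta_rot":[0,0,0]}]'; python3 -m pendant '[{"claw":-0.7,"delta_pos":[0,0,0],"delta_rot":[0,0,0]},{"claw":-0.7,"delta_pos":[0,0,0],"delta_rot":[0,0,0]}]'
```

```text
t: 12.15
tcp_pos: [0.4924, -0.2005, 0.0741]
eef_rot: [[1.0, 0.001, -0.002], [0.001, -1.0, 0.001], [-0.002, -0.001, -1.0]]
force: [0.5, 0.6, 0.4]
finger_gap: 0.0748
t: 12.35
tcp_pos: [0.4943, -0.2017, 0.0768]
eef_rot: [[1.0, -0.0, 0.003], [-0.0, -1.0, -0.001], [0.003, 0.001, -1.0]]
force: [0.5, -0.2, 0.6]
finger_gap: 0.0746
```

```bash
python3 -m pendant '[{"claw":1,"delta_pos":[0,0,0],"delta_rot":[0,0,0]},{"claw":1,"delta_pos":[0,0,0],"delta_rot":[0,0,0]},{"claw":1,"delta_pos":[0,0,0],"delta_rot":[0,0,0]},{"claw":1,"delta_pos":[0,0,0],"delta_rot":[0,0,0]},{"claw":1,"delta_pos":[0,0,0],"delta_rot":[0,0,0]}]' 15; python3 -m pendant '[{"claw":1,"delta_pos":[0,0,0],"delta_rot":[0,0,0]}]'
```

```text
t: 12.85
tcp_pos: [0.4933, -0.2018, 0.0756]
eef_rot: [[1.0, -0.001, 0.001], [-0.001, -1.0, -0.0], [0.001, 0.0, -1.0]]
force: [-1.7, -0.4, 6.2]
finger_gap: 0.0541
t: 12.95
tcp_pos: [0.4933, -0.2018, 0.0756]
eef_rot: [[1.0, -0.001, 0.001], [-0.001, -1.0, -0.0], [0.001, 0.0, -1.0]]
force: [-0.1, 0.1, 6.4]
finger_gap: 0.0544
```

```bash
python3 -m pendant '[{"claw":1,"delta_pos":[0,0,0.015],"delta_rot":[0,0,0]},{"claw":1,"delta_pos":[0,0,0.03],"delta_rot":[0,0,0]},{"claw":1,"delta_pos":[0,0,0.04],"delta_rot":[0,0,0]},{"claw":1,"delta_pos":[0,0,0.045],"delta_rot":[0,0,0]},{"claw":1,"delta_pos":[0,0,0.045],"delta_rot":[0,0,0]}]'; python3 -m pendant '[{"claw":1,"delta_pos":[0.006,0.03,0],"delta_rot":[0,0,0]},{"claw":1,"delta_pos":[0.01,0.045,0],"delta_rot":[0,0,0]},{"claw":1,"delta_pos":[0.01,0.045,0],"delta_rot":[0,0,0]},{"claw":1,"delta_pos":[0.01,0.045,0],"delta_rot":[0,0,0]},{"claw":1,"delta_pos":[0.008,0.045,0],"delta_rot":[0,0,0]}]'
```

```text
t: 13.45
tcp_pos: [0.4922, -0.2012, 0.2522]
eef_rot: [[1.0, -0.0, -0.001], [-0.0, -1.0, 0.001], [-0.001, -0.001, -1.0]]
force: [1.0, -0.9, -1.1]
finger_gap: 0.0544
t: 13.95
tcp_pos: [0.5367, 0.01, 0.2508]
eef_rot: [[1.0, -0.001, 0.0], [-0.001, -1.0, -0.0], [0.0, 0.0, -1.0]]
force: [0.9, -0.7, -1.9]
finger_gap: 0.054
```

```bash
python3 -m pendant '[{"claw":1,"delta_pos":[0.004,0.02,0],"delta_rot":[0,0,0]},{"claw":1,"delta_pos":[0,0.008,0],"delta_rot":[0,0,0]},{"claw":1,"delta_pos":[0,0,0],"delta_rot":[0,0,0]},{"claw":1,"delta_pos":[0,0,0],"delta_rot":[0,0,0]}]'; python3 - <<'E'
from h import *
c=capture("scene");save(c,"s5")
cv2.imwrite("pics/s5c.png",cv2.resize(c["img"][100:300,250:450],None,fx=3,fy=3)[:,:,::-1])
c=capture("wrist");save(c,"w5")
E
```

```text
t: 14.35
tcp_pos: [0.5406, 0.0344, 0.25]
eef_rot: [[1.0, -0.003, -0.001], [-0.003, -1.0, -0.001], [-0.001, 0.001, -1.0]]
force: [0.2, 0.6, -0.9]
finger_gap: 0.0542
```

View pics/s5c.png

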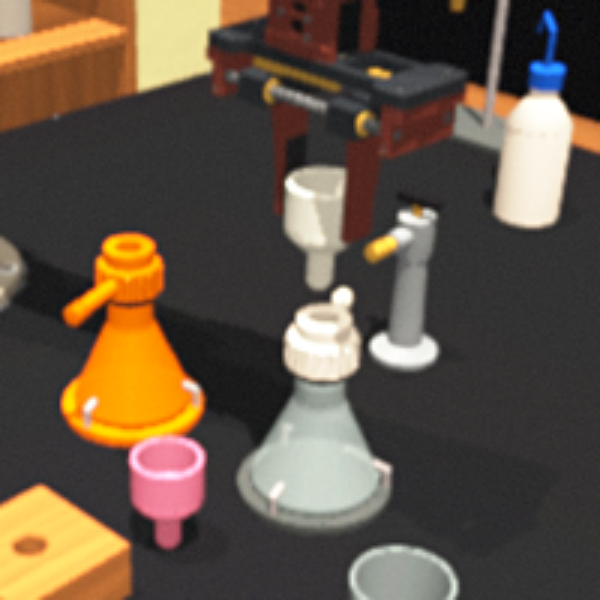

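View pics/w5.png

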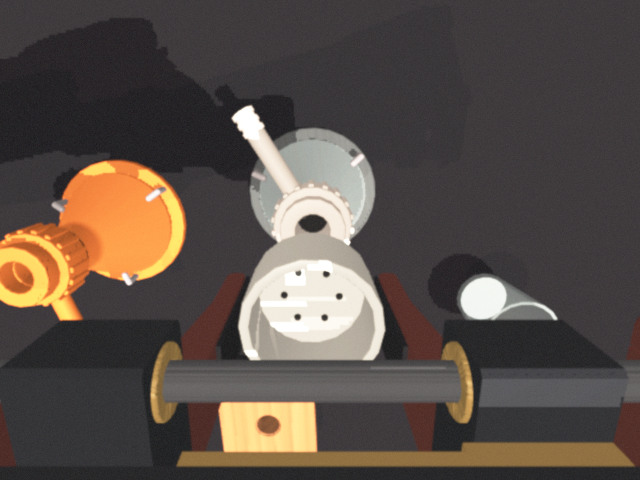

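```bash
cat > rel.py <<'E'
from h import *
from rim import circ
from scipy.optimize import least_squares
o=bot.get_obs();t=o["tcp_pos"];print("tcp",t.round(4))
def fitc(P,R,c0):
    s=least_squares(lambda c:np.hypot(P[:,0]-c[0],P[:,1]-c[1])-R,c0,loss="soft_l1",f_scale=.0007)
    return s.x.round(4),np.sqrt(np.mean(s.fun**2)).round(5)
for n in ["wrist","scene"]:
    c=capture(n);W=cloud(c);I=c["img"].astype(int)
    wh=((I.max(-1)-I.min(-1))<60)&(I.min(-1)>60)
    f0=np.array([t[0],t[1]]);bz=t[2]-.0626
    d=np.hypot(W[...,0]-f0[0],W[...,1]-f0[1])
    # outer cup wall
    k=wh&(d<.034)&(d>.0255)&(W[...,2]>bz+.05)&(W[...,2]<bz+.077);P=W[k]
    if len(P)>20: print(n,"cup wall",len(P),fitc(P,.027,f0))
    k=wh&(d<.034)&(d>.018)&(W[...,2]>bz+.077)&(W[...,2]<bz+.083);P=W[k]
    if len(P)>20: print(n,"rim",len(P),fitc(P,.0255,f0),P[:,2].mean())
    k=wh&(d<.016)&(W[...,2]>bz+.003)&(W[...,2]<bz+.028);P=W[k]
    if len(P)>10: print(n,"stem",len(P),fitc(P,.0095,f0))
    h0=np.array([.5418,.0428]);d=np.hypot(W[...,0]-h0[0],W[...,1]-h0[1])
    k=wh&(d<.032)&(W[...,2]>.145)&(W[...,2]<.154);P=W[k]
    if len(P)>10: print(n,"collar wall",len(P),fitc(P,.021,h0))
    k=wh&(d<.032)&(d>.0235)&(W[...,2]>.12)&(W[...,2]<.141);P=W[k]
    if len(P)>10: print(n,"knurl wall",len(P),fitc(P,.0258,h0))
    k=(d<.026)&(W[...,2]>.155)&(W[...,2]<.163);P=W[k]
    if len(P)>10: print(n,"top",len(P),P[:,2].mean(),circ(P), (P.min(0)+P.max(0))/2)
E
python3 rel.py
```

```text
tcp [0.5408 0.0341 0.25  ]
wrist cup wall 2360 (array([0.5409, 0.0348]), np.float64(0.00026))
wrist rim 3103 (array([0.5409, 0.0349]), np.float64(0.00136)) 0.26608003825300813
wrist collar wall 153 (array([0.5412, 0.0424]), np.float64(0.00345))
wrist knurl wall 509 (array([0.5409, 0.0443]), np.float64(0.00161))
wrist top 1445 0.15732109049203355 (array([0.54149411, 0.04451698]), np.float64(0.015794744307414777)) [0.54161653 0.05023943 0.15727038]
scene cup wall 164 (array([0.541 , 0.0348]), np.float64(0.00131))
scene rim 104 (array([0.5416, 0.0342]), np.float64(0.00165)) 0.2672788850983197
scene stem 87 (array([0.5394, 0.0354]), np.float64(0.0012))
scene collar wall 124 (array([0.541, 0.042]), np.float64(0.00389))
scene knurl wall 166 (array([0.5409, 0.0417]), np.float64(0.00138))
scene top 138 0.15909651488673807 (array([0.54206629, 0.04066622]), np.float64(0.016786229931214935)) [0.54172727 0.04153063 0.15857362]
```

```bash
python3 -m pendant '[{"claw":1,"delta_pos":[0.0006,0.008,-0.01],"delta_rot":[0,0,0]},{"claw":1,"delta_pos":[0,0,-0.01],"delta_rot":[0,0,0]},{"claw":1,"delta_pos":[0,0,0],"delta_rot":[0,0,0]},{"claw":1,"delta_pos":[0,0,0],"delta_rot":[0,0,0]}]'; python3 rel.py
```

```text
t: 14.95
tcp_pos: [0.5412, 0.0443, 0.2294]
eef_rot: [[1.0, -0.0, -0.001], [-0.0, -1.0, -0.0], [-0.001, 0.0, -1.0]]
force: [-0.5, 0.4, -0.9]
finger_gap: 0.0544
tcp [0.5412 0.0443 0.2294]
wrist cup wall 2372 (array([0.5413, 0.045 ]), np.float64(0.00026))
wrist rim 3094 (array([0.5413, 0.0451]), np.float64(0.00135)) 0.2454841978855832
wrist collar wall 197 (array([0.5415, 0.0423]), np.float64(0.00043))
wrist knurl wall 658 (array([0.5408, 0.0442]), np.float64(0.00156))
wrist top 478 0.15716993246608477 (array([0.54154869, 0.04573183]), np.float64(0.01626612055171192)) [0.54196967 0.05818051 0.15704135]
scene cup wall 145 (array([0.5417, 0.0449]), np.float64(0.00131))
scene rim 117 (array([0.5422, 0.0437]), np.float64(0.00193)) 0.24700349337086072
scene stem 83 (array([0.5402, 0.0455]), np.float64(0.00122))
scene collar wall 121 (array([0.5417, 0.0413]), np.float64(0.00378))
scene knurl wall 159 (array([0.5414, 0.0415]), np.float64(0.0014))
scene top 132 0.15890724506679096 (array([0.54229143, 0.0404358 ]), np.float64(0.016537491922616384)) [0.54156255 0.04216377 0.15853307]
```

```bash
python3 -m pendant '[{"claw":1,"delta_pos":[0.0003,-0.0022,0],"delta_rot":[0,0,0]},{"claw":1,"delta_pos":[0,0,-0.003],"delta_rot":[0,0,0]},{"claw":1,"delta_pos":[0,0,-0.003],"delta_rot":[0,0,0]},{"claw":1,"delta_pos":[0,0,-0.002],"delta_rot":[0,0,0]},{"claw":1,"delta_pos":[0,0,-0.002],"delta_rot":[0,0,0]}]';  python3 -m pendant '[{"claw":1,"delta_pos":[0,0,-0.001],"delta_rot":[0,0,0]},{"claw":1,"delta_pos":[0,0,-0.001],"delta_rot":[0,0,0]},{"claw":1,"delta_pos":[0,0,-0.001],"delta_rot":[0,0,0]}]'
```

```text
t: 15.55
tcp_pos: [0.5418, 0.0422, 0.2198]
eef_rot: [[1.0, -0.001, -0.0], [-0.001, -1.0, 0.0], [-0.0, -0.0, -1.0]]
force: [-0.2, -0.5, -1.2]
finger_gap: 0.0544
t: 15.85
tcp_pos: [0.5419, 0.0422, 0.217]
eef_rot: [[1.0, -0.001, 0.0], [-0.001, -1.0, 0.0], [0.0, -0.0, -1.0]]
force: [-0.2, -0.2, -1.4]
finger_gap: 0.0544
```

```bash
python3 -m pendant '[{"claw":1,"delta_pos":[0,0,-0.002],"delta_rot":[0,0,0]},{"claw":1,"delta_pos":[0,0,-0.002],"delta_rot":[0,0,0]},{"claw":1,"delta_pos":[0,0,-0.002],"delta_rot":[0,0,0]}]'; python3 -m pendant '[{"claw":1,"delta_pos":[0,0,-0.003],"delta_rot":[0,0,0]},{"claw":1,"delta_pos":[0,0,-0.003],"delta_rot":[0,0,0]},{"claw":1,"delta_pos":[0,0,-0.003],"delta_rot":[0,0,0]}]'
```

```text
t: 16.15
tcp_pos: [0.5419, 0.0421, 0.2109]
eef_rot: [[1.0, -0.001, 0.0], [-0.001, -1.0, 0.0], [0.0, -0.0, -1.0]]
force: [0.5, -0.1, -2.2]
finger_gap: 0.0542
t: 16.45
tcp_pos: [0.5418, 0.0421, 0.2017]
eef_rot: [[1.0, -0.001, -0.0], [-0.001, -1.0, 0.0], [-0.0, -0.0, -1.0]]
force: [0.2, 0.9, -0.9]
finger_gap: 0.0544
```

Going in freely; home is at a TCP height of about 0.189.

```bash
python3 -m pendant '[{"claw":1,"delta_pos":[0,0,-0.003],"delta_rot":[0,0,0]},{"claw":1,"delta_pos":[0,0,-0.003],"delta_rot":[0,0,0]},{"claw":1,"delta_pos":[0,0,-0.003],"delta_rot":[0,0,0]},{"claw":1,"delta_pos":[0,0,-0.0015],"delta_rot":[0,0,0]}]'; python3 -m pendant '[{"claw":1,"delta_pos":[0,0,-0.001],"delta_rot":[0,0,0]},{"claw":1,"delta_pos":[0,0,-0.001],"delta_rot":[0,0,0]}]'
```

```text
t: 16.85
tcp_pos: [0.5417, 0.0421, 0.1912]
eef_rot: [[1.0, -0.001, -0.0], [-0.001, -1.0, -0.0], [-0.0, 0.0, -1.0]]
force: [-0.4, 0.2, -1.0]
finger_gap: 0.0543
t: 17.05
tcp_pos: [0.5419, 0.0422, 0.1895]
eef_rot: [[1.0, -0.001, 0.0], [-0.001, -1.0, 0.0], [0.0, -0.0, -1.0]]
force: [0.6, 0.2, -0.6]
finger_gap: 0.0546
```

```bash
python3 -m pendant '[{"claw":1,"delta_pos":[0,0,-0.001],"delta_rot":[0,0,0]},{"claw":1,"delta_pos":[0,0,0],"delta_rot":[0,0,0]}]'; python3 -m pendant '[{"claw":1,"delta_pos":[0,0,-0.0007],"delta_rot":[0,0,0]},{"claw":1,"delta_pos":[0,0,0],"delta_rot":[0,0,0]}]'
```

```text
t: 17.25
tcp_pos: [0.542, 0.0422, 0.189]
eef_rot: [[1.0, -0.001, 0.001], [-0.001, -1.0, -0.0], [0.001, 0.0, -1.0]]
force: [-1.3, 0.0, 2.4]
finger_gap: 0.0543
t: 17.45
tcp_pos: [0.5422, 0.0423, 0.1889]
eef_rot: [[1.0, -0.001, 0.001], [-0.001, -1.0, -0.0], [0.001, 0.0, -1.0]]
force: [-2.1, -0.7, 8.6]
finger_gap: 0.0543
```

```bash
python3 -m pendant '[{"claw":0.0,"delta_pos":[0,0,0.0005],"delta_rot":[0,0,0]},{"claw":-0.5,"delta_pos":[0,0,0],"delta_rot":[0,0,0]},{"claw":-0.6,"delta_pos":[0,0,0],"delta_rot":[0,0,0]},{"claw":-0.6,"delta_pos":[0,0,0],"delta_rot":[0,0,0]},{"claw":-0.6,"delta_pos":[0,0,0],"delta_rot":[0,0,0]}]'; python3 - <<'E'
from h import *
c=capture("wrist");save(c,"w6")
E
```

```text
t: 17.95
tcp_pos: [0.5418, 0.0421, 0.1882]
eef_rot: [[1.0, -0.001, -0.0], [-0.001, -1.0, 0.0], [-0.0, -0.0, -1.0]]
force: [0.7, -0.0, -0.8]
finger_gap: 0.0702
```

View pics/w6.png

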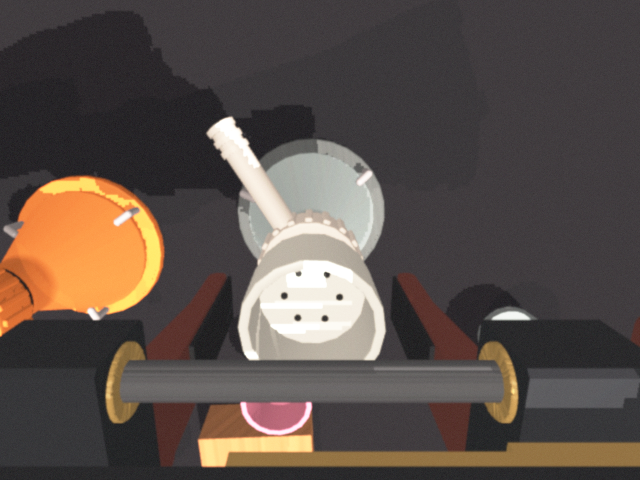

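Funnel upright at (312,320), both fingers clear. I'll rise, move aside and check.

```bash
python3 -m pendant '[{"claw":-0.6,"delta_pos":[0,0,0.015],"delta_rot":[0,0,0]},{"claw":-0.6,"delta_pos":[0,0,0.03],"delta_rot":[0,0,0]},{"claw":-0.6,"delta_pos":[0,0,0.04],"delta_rot":[0,0,0]},{"claw":-0.6,"delta_pos":[0,0,0.03],"delta_rot":[0,0,0]},{"claw":-0.6,"delta_pos":[0,-0.03,0],"delta_rot":[0,0,0]}]'; python3 -m pendant '[{"claw":-0.6,"delta_pos":[0,-0.045,0],"delta_rot":[0,0,0]},{"claw":-0.6,"delta_pos":[0,-0.045,0],"delta_rot":[0,0,0]},{"claw":-0.6,"delta_pos":[0,-0.045,0],"delta_rot":[0,0,0]},{"claw":-0.6,"delta_pos":[0,-0.03,0],"delta_rot":[0,0,0]},{"claw":-0.6,"delta_pos":[0,0,0],"delta_rot":[0,0,0]}]'
python3 - <<'E'
from h import *
from rim import circ
from scipy.optimize import least_squares
for n in ["top","scene"]:
    c=capture(n);save(c,"end_"+n);W=cloud(c);I=c["img"].astype(int)
    wh=((I.max(-1)-I.min(-1))<60)&(I.min(-1)>60);h=np.array([.542,.0425])
    d=np.hypot(W[...,0]-h[0],W[...,1]-h[1])
    k=wh&(d<.034)&(W[...,2]>.198)&(W[...,2]<.215);P=W[k]
    print(n,"rim",len(P),circ(P),P[:,2].mean(),((P.min(0)+P.max(0))/2).round(4),np.percentile(P[:,2],[5,95]))
    A=np.c_[P[:,:2]-h,np.ones(len(P))];s=np.linalg.lstsq(A,P[:,2],rcond=None)[0];print("tilt",s)
for n,b in (("top",(135,215,285,315)),("scene",(320,130,430,280))):
    i=cv2.imread(f"pics/end_{n}.png");cv2.imwrite(f"pics/ce_{n}.png",cv2.resize(i[b[1]:b[3],b[0]:b[2]],None,fx=4,fy=4,interpolation=cv2.INTER_CUBIC))
E
python3 fit.py 120 top
```

```text
t: 18.5
tcp_pos: [0.5442, 0.0171, 0.3097]
eef_rot: [[1.0, 0.006, 0.01], [0.006, -1.0, 0.003], [0.01, -0.003, -1.0]]
force: [-0.2, -0.6, 1.1]
finger_gap: 0.0703
t: 19.0
tcp_pos: [0.5412, -0.1586, 0.3041]
eef_rot: [[1.0, -0.009, 0.0], [-0.009, -1.0, -0.002], [0.0, 0.002, -1.0]]
force: [-0.5, 0.7, 0.4]
finger_gap: 0.0703
top rim 186 (array([0.5426432 , 0.04334354]), np.float64(0.024782001289124878)) 0.20506430989940444 [0.5423 0.043  0.2049] [0.19999621 0.20950555]
tilt [-0.02235169  0.00214915  0.20508875]
scene rim 233 (array([0.5420044, 0.0416299]), np.float64(0.024926619178516497)) 0.20408390976181362 [0.5431 0.0415 0.204 ] [0.19869795 0.20844337]
tilt [-0.00271844  0.00145446  0.20408823]
top 110 angle 121.68 [0.1331] rms 0.0019
top 110 angle 121.45 [0.0002 0.1331] rms 0.0019
```

View pics/ce_top.png

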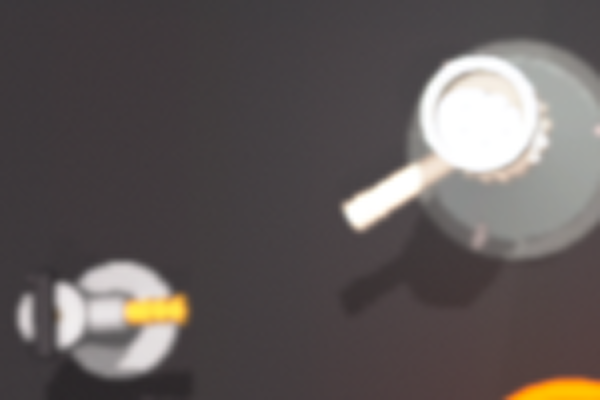

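View pics/end_scene.png

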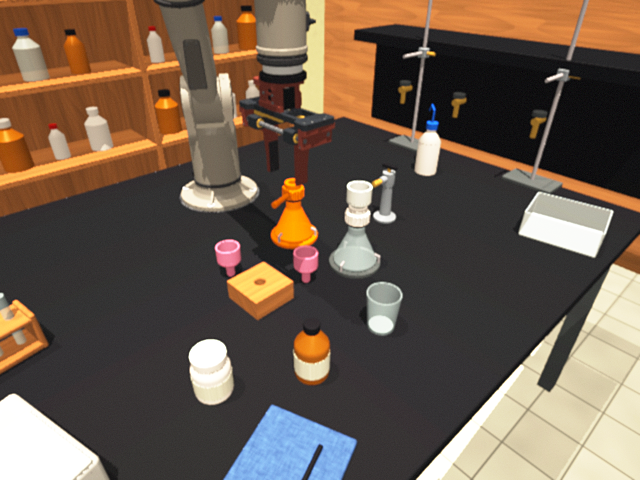

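```bash
python3 -c "
from h import *
print(bot.finish_job())"
```

```text
the job is handed in; nothing more can be done
None
```

The head is screwed down on its seal with its side arm facing the brass nozzle, and the funnel sits upright in the head's mouth. I handed the job in at about 19 s; no verdict is reported.

- **Head:** I pushed the side arm clockwise with the closed fingers. The torque was about 0.2 N m until about 120–147° of turn, then jumped to about 0.5 N m and rose slowly. I carried on another 135–160° (about 2.5 rad past the grip) and stopped at the arm's first pass of the nozzle. The highest pushing force I read was about 13 N.
- **Alignment:** the last fit put the arm at about 121.6°, against 120.2° to the nozzle. That is about 4.5 mm at the tip, within the 14 mm allowed. Separate fits ranged from 121° to 123°, and a line drawn in the top picture ran straight to the tip.
- **Funnel:** I gripped it at 15 N, and it entered the bore freely and seated with about 9 N. After release its rim was centred within about 1 mm of the axis and at 0.204–0.205 m, where 0.206 m is expected.
- **Tilt:** the top camera suggested about 0.02 rad and the scene camera about 0.003 rad, both well under the 0.06 rad limit.
- **The rest:** by eye, the beaker, bottle and jar stand at the same pixels as in the first picture. The gripper was well clear of everything.

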